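Press a heat-sink module in the locking clamp

ROBOT

A 6-joint arm with a two-finger parallel gripper is mounted at the origin on the work surface. World frame = base frame: x ahead of the robot, y to its left, z up, the work surface at z = 0. Lengths are in m, angles in rad, forces in N, time in s.
With the tool pointing down it reaches from about 0.35 to 0.975 m from the base axis. Payload 4.9 kg.
Tool frame: the origin (TCP) lies at the very end of the fingers, on their centre line; the grasp point (between the pads) lies manip.grip_point_offset behind it (manip.grip_point_offset is the distance from the TCP to the grasp point, in m); z points along the fingers, y is the line along which they close (so a half turn about z gives the same grasp; the last joint's range is limited). The gripper opens to 85 mm and grips with 20 to 120 N. Pads are 22 mm wide; open, the fingers measure 114 mm over their backs; the gripper's body (76 mm by 85 mm) begins 54 mm behind the grasp point. The pads swing forward as they close: fully open they stand 13 mm farther back than shut.
Start: joints at [0.995, 0.053, 1.613, -0, 1.476, -0.119], TCP at [0.276, 0.561, 0.231] pointing down, gripper open.
Joint ranges: [-3.01, 3.01], [-1.01, 2.22], [0.06, 2.58], [-1.02, 4.17], [0.09, 2.62], [-3.14, 3.14]. Speed limits (rad/s): [2.57, 2.57, 3.14, 3.14, 3.14, 3.14].

INTERFACE

Orientations are given as a unit quaternion [w, x, y, z].
In Python, from plant import manip gives the robot as it stands.
- The arm moves only by the shell command python3 -m crank 'ROWS' [OPENING]. ROWS is JSON, a list of rows, each an object of numbers: "x", "y", "z": the shift along the tool's x, y, z in cm; "turn": the turn about the tool's z in rad. In form: [{"x": .., "y": .., "z": .., "turn": ..}, ...]. A call has 1 to 5 rows; each row shifts and turns the commanded pose from where the row before left it, along the tool's axes as they then stand; what a row does not reach is not made up. A row lasts 1/10 s, in which the tool goes at most 50 mm and 8.59 degrees, less where a joint would pass 70% of its speed; a pose out of reach is approached as far as the arm can. A call with a gripper value outside its range is refused whole. OPENING is the opening in per cent of the stroke, from 0 (shut) to 100 (fully open), set as the call begins (- or left out, the last holds). The fingers move at their own pace and stop on an object; the grip force is fixed at half the most. Time passes only in rows, so rows that do not move let the fingers close. It gives the time, the measured TCP pose, the force, the opening and the grip force at its end, in the units of the state.
- manip.state(): the state, without advancing time (a new reading comes with each control period).
- manip.grab_frame(name): name is "side" or "top"; returns (picture, depth): 420x560x3 uint8, red, green, blue; 420x560 float32, m along the optical axis (not along the pixel's ray), 0 where there is no reading.
- manip.camera_model(name): a dict with "mtx" (3x3 intrinsics, pixels), "world_to_cam" (4x4, takes a point from world to camera coordinates). Camera axes: x right, y down, z forward; pixel columns grow to the right and rows downward; lengths in m; the calibration is good to about 2 mm. A picture is of the moment at which its call begins. camera_model takes no time and is no camera call.
- manip.job_done(): hands the job in; it is judged then, once.
The state is a dict: "time": time; "joint_pos": joint angles; "joint_vel": joint speeds; "joint_efforts": joint torques, N m; "tool_pos": TCP position; "tool_rot": TCP orientation; "contact_force": force on the tool from outside, world axes, zero at the start; "ft_torque": the same for the moment, N m; "gripper_width": opening from 0.0 (shut) to 1.0 (fully open); "grasp_force": force on a finger pad.
Only numpy, scipy, OpenCV 4.12 (cv2) and the standard library are available. Lean on these libraries where they do the work, as an engineer would, in place of code of your own. Each camera call takes 0.05 s, during which the arm holds its last target. There are 200 camera calls.

TASK

Take the finned heat-sink module off its sloped rest and stand it upright on its thin edge between the open jaws of the bench-mounted locking clamp, its broad faces towards the two jaw pads, and let go of it. Then squeeze the clamp's handles together until they snap over centre and stay locked on the module, and leave the clamp locked with your hand off it for two seconds so that the heat pad takes. Finally flick the release lever to spring the jaws open, leaving the module standing upright between them and everything else on the bench as it was.

Things in the scene. Friction and masses are not known exactly. Their poses are not given: they have to be found in the camera images.
- module_center (a point): centre of the loose heat-sink module: flat block 18 mm thick (x), 54 mm wide (y), 60 mm tall (z), about 0.16 kg; green board on the -x face, dark fins on +x. At the start it leans on the rest, z tilted 40 degrees from vertical towards the rest's -x. Upright on its 18 x 54 mm edge when z points up; either face may look to either pad
- rest_foot (a point): centre of the underside of the fixed sloped rest: base 110 x 70 x 6 mm (x, y, z), 72 mm high overall. The module's lower edge lies on its lip, towards +x. Back and lip are only 34 mm wide, so both ends of the module's 54 mm width are free to grip
- clamp_seat (a point): 30 mm above the table, mid-spot where the clamped module stands (on the bare table). Axes of the fixed clamp: +x from fixed to moving jaw, +y along the nose, -y to the handles. Clamp lower than 47 mm. Fingers have room beside the module's ends: y from -60 to -30 and above 30 mm, x from -15 to 25. Jaw arms: 13 mm bars 22 mm up, at x = -30 (fixed) and about +45 to +56 (moving, open)
- fixed_pad (a point): middle of the flat face of the fixed jaw's pad, 9 mm from the seat towards clamp -x; 30 mm wide, 6 to 38 mm above the table
- moving_pad (a point): middle of the face of the moving jaw's sprung pad, a disc 22 mm across, 22 mm above the table. Open, it is about 29 mm from the fixed pad; closing the handle swings it there, and it slides the 18 mm module the last millimetres to the fixed pad
- fixed_handle_grip (a point): middle of the fixed handle at the place to squeeze, 22 mm above the table; bar 11 mm thick (along clamp x), 17 mm high, parallel to clamp y; 194 mm behind the seat, at clamp x = -13.5 mm
- handle_grip (a point): the like point in the middle of the moving handle, 60 mm from its vertical hinge; bar 11 mm thick, 17 mm high, on the clamp's +x side. Open, the handles measure about 55 mm over their outer faces here; locked, 35 mm. Only the table lies under the handles
- handle (a joint): angle of the moving handle about its vertical hinge: 0 fully open, dead centre at 0.29, 0.34 fully shut against its stop (locked). It is sprung: let go below dead centre it springs open, beyond it it stays locked. Closing takes up to about 14 N at handle_grip
- release_tab (a point): middle of the upright tab at the end of the release lever: dark steel, 6 mm thick (clamp x), 28 mm long (clamp y), 30 mm high, its top edge 46 mm above the table; 258 mm behind the seat, beyond the ends of the handles, free on both sides. The lever's vertical hinge is 53 mm nearer to the seat
- release (a joint): angle of the release lever: 0 at rest, grows to 0.5 as the tab is pushed towards clamp -x (away from the moving handle's side). By about 0.35 it has pushed the locked handle back over dead centre, which then springs open; takes about 5 N at the tab; springs back when let go
- flux_bottle: bystander: white bottle 52 mm across, 130 mm high, origin under its centre
- solder_spool: bystander: metal spool 56 mm across, 36 mm high, origin under its centre
- paste_jar: bystander: jar 48 mm across, 45 mm high, origin under its centre
- screwdriver: bystander: screwdriver 190 mm long, lying along its x axis, about 30 mm high
- transformer: bystander: small transformer 46 x 42 x 30 mm, origin under its centre
- parts_tray: bystander: divided tray 110 x 80 x 25 mm, origin under its centre
- scrap_board: bystander: circuit board 110 x 80 mm, parts up to 21 mm high, origin under its centre
There are look-alikes about, which are no part of the job. Leave any blue, red or turquoise look-alike of the part that bears module_center alone.

How it is judged:
By the outcome, as a careful person would: the job done as asked, in the order asked, and still so for the second after the job is handed in, with the robot touching nothing.
It also fails if it takes over 61 s, if anything falls off the work surface, if the arm or the gripper's body presses on something with over 40 N, if the wrist force passes 120 N, or if a joint passes its speed limit or range.

## Working session

There is one attempt and no reset: what is moved stays moved. The work goes in short steps, Python scripts to look and compute and a shell command to move; the robot and the scene stay as the last step left them, time stands still between calls to the robot, and variables do not carry over. Pictures are saved under pics/ and viewed, at most 13 in all, crops included, and the job is handed in when it is done.

```bash
ls; mkdir -p pics
python3 - <<'E'
from plant import manip
import cv2,numpy as np
print(manip.state(), manip.grip_point_offset)
for n in("side","top"):
    p,d=manip.grab_frame(n); cv2.imwrite(f"pics/{n}0.png",p[:,:,::-1]); np.savez(f"{n}0.npz",p=p,d=d)
    m=manip.camera_model(n); print(n,m)
E
```

```text
pics
{'time': 0.0, 'joint_pos': array([ 9.95016135e-01,  5.33565635e-02,  1.61428329e+00, -2.86254083e-06,
        1.47600532e+00, -1.19020602e-01]), 'joint_vel': array([ 0.00036176,  0.00024982,  0.00012902,  0.00074768, -0.00073916,
       -0.00017339]), 'joint_efforts': array([-3.35508130e-04, -3.93697643e+01, -3.70170343e+01, -1.83739094e-04,
        6.97254945e-03, -1.14392984e-05]), 'tool_pos': array([0.27532329, 0.56039938, 0.2300696 ]), 'tool_rot': array([-3.48055307e-04,  2.26399433e-01,  9.74034005e-01, -9.65436979e-04]), 'contact_force': array([-0.47334384,  0.02160048,  0.15981329]), 'ft_torque': array([0.04054287, 0.00921206, 0.03131891]), 'grasp_force': 0.0, 'gripper_width': 0.9983386812996421} 0.0187
side {'mtx': array([[443.417894  ,   0.        , 271.24014622],
       [  0.        , 443.417894  , 209.61137187],
       [  0.        ,   0.        ,   1.        ]]), 'world_to_cam': array([[-0.99847395, -0.05387495, -0.01213501,  0.59055933],
       [-0.03111812,  0.73040327, -0.68230692,  0.05963882],
       [ 0.0456227 , -0.68088807, -0.73096512,  1.14237827],
       [ 0.        ,  0.        ,  0.        ,  1.        ]])}
top {'mtx': array([[415.45157125,   0.        , 283.14638637],
       [  0.        , 415.45157125, 206.80986236],
       [  0.        ,   0.        ,   1.        ]]), 'world_to_cam': array([[-0.02844568, -0.99957228,  0.00679042,  0.02540452],
       [-0.9823707 ,  0.02669921, -0.18502694,  0.59150641],
       [ 0.1847665 , -0.01193393, -0.98270999,  1.04368332],
       [ 0.        ,  0.        ,  0.        ,  1.        ]])}
```

View pics/top0.png

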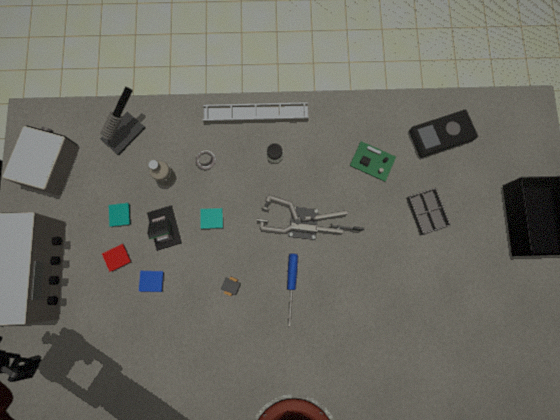

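View pics/side0.png

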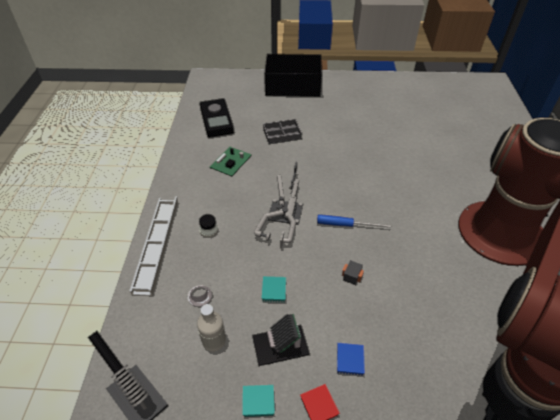

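Top view: clamp around (300,218) with its nose at (262,215) and handles to the right, lever tab at (358,229). The module on its rest is at (163,228). I'll enlarge both.

Run:
```python
import cv2,numpy as np
t=np.load("top0.npz")['p'][:,:,::-1]; s=np.load("side0.npz")['p'][:,:,::-1]
r=lambda a,k:cv2.convertScaleAbs(cv2.resize(a,None,fx=k,fy=k,interpolation=cv2.INTER_CUBIC),alpha=1.6)
a=r(t[185:245,250:370],6); b=r(t[200:255,140:190],4.2); c=r(s[305:365,245:315],4); 
d=r(s[155:250,250:310],2.4)
o=np.zeros((600,800,3),np.uint8); o[:360,:720]=a; 
for im,x in((b,0),(c,215),(d,500)):
    h,w=im.shape[:2]; h=min(h,238); o[362:362+h,x:x+w]=im[:h]
cv2.imwrite("pics/z1.png",o)
```

```text
(no output)
```

View pics/z1.png

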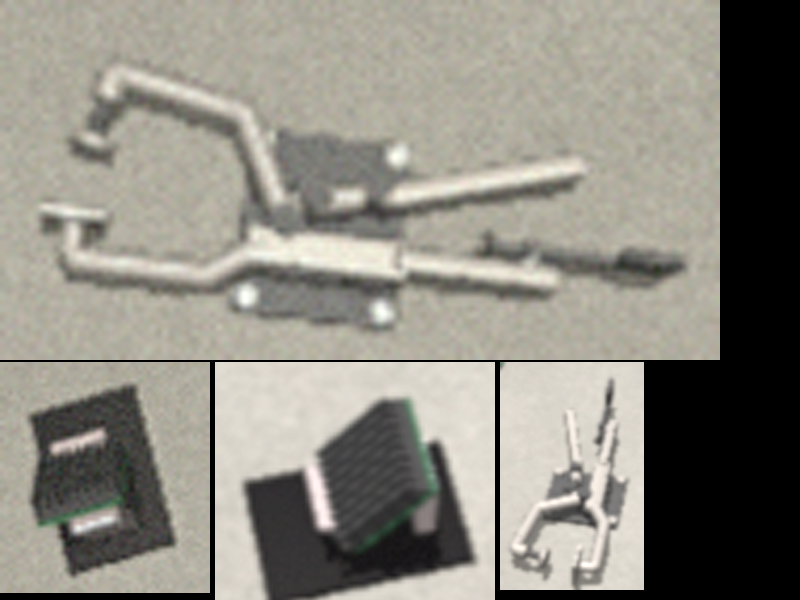

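```bash
cat > h.py <<'E'
import numpy as np
from plant import manip
def cam(n):
    m=manip.camera_model(n); return m["mtx"],np.linalg.inv(m["world_to_cam"])
def ray(n,u,v,z):
    K,T=cam(n); d=T[:3,:3]@np.linalg.inv(K)@[u,v,1]; o=T[:3,3]; return (o+d*(z-o[2])/d[2])
def cloud(n,D):
    K,T=cam(n); v,u=np.mgrid[:D.shape[0],:D.shape[1]]
    P=np.stack([(u-K[0,2])/K[0,0]*D,(v-K[1,2])/K[1,1]*D,D],-1)
    return P@T[:3,:3].T+T[:3,3]
E
python3 - <<'E'
from h import *
import cv2
np.set_printoptions(precision=4,suppress=True)
A=lambda u,v:(250+(u+.5)/6-.5,185+(v+.5)/6-.5)
for n,u,v,z in(("padL",40,207,.038),("padR",108,214,.038),("mpad",95,147,.033),("fh0",402,262,.0305),("fh1",556,284,.0305),("mh0",388,198,.0305),("mh1",585,166,.0305),("tab0",615,262,.046),("tab1",685,265,.046)):
    print(n,ray("top",*A(u,v),z))
B=lambda u,v:(140+(u+.5)/4.2-.5,200+(v-362+.5)/4.2-.5)
c=np.array([ray("top",*B(u,v),.006) for u,v in((135,385),(30,413),(72,575),(175,543))])
print(c,c.mean(0)); dx=(c[0]+c[1]-c[2]-c[3]); print("yaw",np.degrees(np.arctan2(dx[1],dx[0])),np.linalg.norm(dx)/2)
yaw=np.arctan2(dx[1],dx[0]); o=c.mean(0)
for n in("top","side"):
    P=cloud(n,np.load(n+"0.npz")['d']).reshape(-1,3); q=P-o; X=q[:,0]*np.cos(yaw)+q[:,1]*np.sin(yaw); Y=-q[:,0]*np.sin(yaw)+q[:,1]*np.cos(yaw)
    for y0,y1 in((-.017,.017),(-.027,-.019),(.019,.027)):
      print(n,y0,[(int(b*1e3),*(np.percentile(P[m,2],[10,50,90])*1e3).round().astype(int)) for b in np.arange(-.06,.06,.006) if (m:=(abs(X-b)<.003)&(Y>y0)&(Y<y1)&(P[:,2]>-.02)).any()])
    m=(P[:,2]>.02)&(abs(X)<.06)&(abs(Y)<.05); print("Yrange",np.percentile(Y[m],[1,5,50,95,99]))
E
```

```text
padL [0.5638 0.0815 0.038 ]
padR [0.5598 0.0513 0.038 ]
mpad [0.5912 0.0566 0.033 ]
fh0 [ 0.5357 -0.0793  0.0305]
fh1 [ 0.5239 -0.1476  0.0305]
mh0 [ 0.5648 -0.0743  0.0305]
mh1 [ 0.577  -0.1636  0.0305]
tab0 [ 0.5311 -0.1718  0.046 ]
tab1 [ 0.5289 -0.2026  0.046 ]
[[0.6144 0.3158 0.006 ]
 [0.5976 0.384  0.006 ]
 [0.4907 0.3536 0.006 ]
 [0.5095 0.2878 0.006 ]] [0.553  0.3353 0.006 ]
yaw 15.421973507522864 0.10980390949350052
top -0.017 [(-60, np.int64(-2), np.int64(0), np.int64(2)), (-54, np.int64(-1), np.int64(2), np.int64(8)), (-48, np.int64(4), np.int64(7), np.int64(9)), (-42, np.int64(3), np.int64(6), np.int64(9)), (-36, np.int64(6), np.int64(30), np.int64(50)), (-30, np.int64(33), np.int64(63), np.int64(78)), (-24, np.int64(10), np.int64(78), np.int64(82)), (-18, np.int64(8), np.int64(80), np.int64(83)), (-12, np.int64(9), np.int64(73), np.int64(80)), (-6, np.int64(62), np.int64(67), np.int64(74)), (0, np.int64(54), np.int64(61), np.int64(67)), (5, np.int64(47), np.int64(54), np.int64(60)), (11, np.int64(41), np.int64(48), np.int64(50)), (17, np.int64(38), np.int64(41), np.int64
[... 4304 characters left out ...]
)), (-24, np.int64(7), np.int64(71), np.int64(81)), (-18, np.int64(7), np.int64(71), np.int64(83)), (-12, np.int64(7), np.int64(68), np.int64(79)), (-6, np.int64(7), np.int64(63), np.int64(72)), (0, np.int64(7), np.int64(54), np.int64(64)), (5, np.int64(8), np.int64(49), np.int64(57)), (11, np.int64(5), np.int64(45), np.int64(53)), (17, np.int64(6), np.int64(8), np.int64(43)), (23, np.int64(6), np.int64(7), np.int64(9)), (29, np.int64(7), np.int64(8), np.int64(9)), (35, np.int64(5), np.int64(7), np.int64(9)), (41, np.int64(6), np.int64(7), np.int64(10)), (47, np.int64(7), np.int64(8), np.int64(10)), (53, np.int64(4), np.int64(6), np.int64(8))]
Yrange [-0.0236 -0.0217  0.0075  0.0274  0.0283]
```

```bash
cat >> h.py <<'E'
def go(x,y,z,ang=None):
    """tool moves (cm, tool axes) to reach TCP x,y,z with tool y at world angle ang (deg)"""
    s=manip.state(); w,a,b,c=s["tool_rot"]
    from scipy.spatial.transform import Rotation as R
    M=R.from_quat([a,b,c,w]).as_matrix(); cur=np.degrees(np.arctan2(M[1,1],M[0,1]))
    if ang is None: ang=cur
    t=-np.radians((ang-cur+180)%360-180); M2=M@R.from_rotvec([0,0,t]).as_matrix()
    print("tool y at %.1f turn %.3f, then xyz cm"%(cur,t),(M2.T@(np.array([x,y,z])-s["tool_pos"])*100).round(2),"TCP",s["tool_pos"].round(4),"F",s["contact_force"].round(1),"w %.3f"%s["gripper_width"],"t %.1f"%s["time"])
E
python3 -c "
from h import *
go(.5431,.3336,.13,105.4)"
```

```text
tool y at 63.8 turn -0.726, then xyz cm [-19.8  -28.97  10.03] TCP [0.2754 0.5604 0.2302] F [-0.1 -0.   0. ] w 0.997 t 0.1
```

```bash
python3 -m crank '[{"turn":-0.145},{"turn":-0.145},{"turn":-0.145},{"turn":-0.145},{"turn":-0.146}]'
python3 -m crank '[{"x":-2.5,"y":-3.6},{"x":-2.5,"y":-3.6},{"x":-2.5,"y":-3.6},{"x":-2.5,"y":-3.6},{"x":-2.5,"y":-3.6}]'
python3 -m crank '[{"x":-2.5,"y":-3.6},{"x":-2.5,"y":-3.6},{"x":-2.3,"y":-3.7,"z":3},{"z":3},{"z":3}]'
python3 -c "
from h import *
go(.5431,.3336,.13,105.4)"
```

```text
tool y at 63.8 turn -0.726, then xyz cm [-19.8  -28.97  10.03] TCP [0.2754 0.5604 0.2302] F [-0.1 -0.   0. ] w 0.997 t 0.1schema error: expected keys x, y, z, turn
schema error: expected keys x, y, z, turn
schema error: expected keys x, y, z, turn
```

All four keys are needed.

```bash
python3 -m crank '[{"x":0,"y":0,"z":0,"turn":-0.145},{"x":0,"y":0,"z":0,"turn":-0.145},{"x":0,"y":0,"z":0,"turn":-0.145},{"x":0,"y":0,"z":0,"turn":-0.145},{"x":0,"y":0,"z":0,"turn":-0.146}]'
python3 -m crank '[{"x":-2.5,"y":-3.6,"z":0,"turn":0},{"x":-2.5,"y":-3.6,"z":0,"turn":0},{"x":-2.5,"y":-3.6,"z":0,"turn":0},{"x":-2.5,"y":-3.6,"z":0,"turn":0},{"x":-2.5,"y":-3.6,"z":0,"turn":0}]'
python3 -m crank '[{"x":-2.5,"y":-3.6,"z":0,"turn":0},{"x":-2.5,"y":-3.6,"z":0,"turn":0},{"x":-2.3,"y":-3.7,"z":2,"turn":0},{"x":0,"y":0,"z":3,"turn":0},{"x":0,"y":0,"z":0,"turn":0}]'
python3 -c "
from h import *
go(.5431,.3336,.13,105.4)"
```

```text
time: 0.6
tool_pos: [0.2755, 0.5606, 0.2305]
tool_rot: [-0.0, -0.137, 0.991, -0.0]
contact_force: [-0.6, -0.6, -0.2]
gripper_width: 1.001
grasp_force: 0.0
time: 1.1
tool_pos: [0.4449, 0.4192, 0.2307]
tool_rot: [-0.0, -0.134, 0.991, -0.0]
contact_force: [0.7, 1.1, 0.7]
gripper_width: 1.003
grasp_force: 0.0
time: 1.6
tool_pos: [0.5413, 0.3325, 0.1754]
tool_rot: [-0.005, -0.133, 0.991, -0.001]
contact_force: [-1.1, -0.5, -0.4]
gripper_width: 1.001
grasp_force: 0.0
tool y at 105.3 turn -0.002, then xyz cm [-0.25  0.07  4.53] TCP [0.5413 0.3325 0.1754] F [-1.1 -0.5 -0.4] w 1.001 t 1.6
```

```bash
python3 -m crank '[{"x":-0.2,"y":0.1,"z":4,"turn":0},{"x":0,"y":0,"z":3.5,"turn":0},{"x":0,"y":0,"z":3,"turn":0},{"x":0,"y":0,"z":2.4,"turn":0},{"x":0,"y":0,"z":0,"turn":0}]'
python3 - <<'E'
from h import *
import cv2
go(.5431,.3336,.046)
p,d=manip.grab_frame("side"); cv2.imwrite("pics/g1.png",cv2.resize(p[270:390,200:360,::-1],None,fx=5,fy=5))
E
```

```text
time: 2.1
tool_pos: [0.5417, 0.336, 0.0486]
tool_rot: [-0.004, -0.135, 0.991, -0.001]
contact_force: [-1.1, 0.1, -1.2]
gripper_width: 0.994
grasp_force: 0.0
tool y at 105.5 turn -0.000, then xyz cm [-0.08 -0.27  0.26] TCP [0.5417 0.336  0.0486] F [-1.1  0.1 -1.2] w 0.994 t 2.1
```

View pics/g1.png

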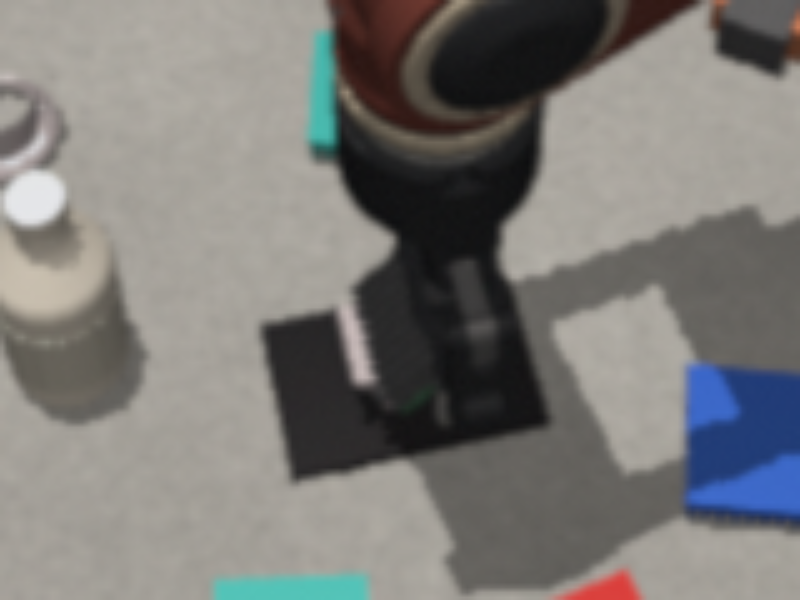

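The near finger (475,340) stands outside the module's near end, level with its upper half. Closing.

```bash
python3 -m crank '[{"x":-0.1,"y":-0.2,"z":0,"turn":0},{"x":0,"y":0,"z":0,"turn":0},{"x":0,"y":0,"z":0,"turn":0},{"x":0,"y":0,"z":0,"turn":0},{"x":0,"y":0,"z":0,"turn":0}]' 0
python3 -m crank '[{"x":0,"y":0,"z":0,"turn":0},{"x":0,"y":0,"z":0,"turn":0},{"x":0,"y":0,"z":0,"turn":0}]'
```

```text
time: 2.65
tool_pos: [0.5482, 0.3358, 0.0557]
tool_rot: [0.002, -0.134, 0.991, 0.001]
contact_force: [-1.3, 0.3, 6.9]
gripper_width: 0.614
grasp_force: 63.5
time: 2.95
tool_pos: [0.5482, 0.3358, 0.0557]
tool_rot: [0.002, -0.134, 0.991, 0.001]
contact_force: [-2.4, 0.1, 5.7]
gripper_width: 0.616
grasp_force: 63.5
```

```bash
python3 -m crank '[{"x":-0.25,"y":0,"z":-0.2,"turn":0},{"x":-0.25,"y":0,"z":-0.2,"turn":0},{"x":-0.25,"y":0,"z":-0.15,"turn":0},{"x":-0.25,"y":0,"z":-0.15,"turn":0},{"x":0,"y":0,"z":0,"turn":0}]'
python3 - <<'E'
from h import *
import cv2
go(.5431,.3336,.046)
p,d=manip.grab_frame("side"); cv2.imwrite("pics/g2.png",cv2.resize(p[290:370,220:330,::-1],None,fx=5,fy=5))
E
```

```text
time: 3.45
tool_pos: [0.5495, 0.3361, 0.0569]
tool_rot: [-0.009, -0.134, 0.991, -0.001]
contact_force: [-16.7, -4.0, 5.2]
gripper_width: 0.615
grasp_force: 63.4
tool y at 105.4 turn -0.000, then xyz cm [ 0.67 -0.07  1.1 ] TCP [0.5495 0.3361 0.0569] F [-16.7  -4.    5.2] w 0.615 t 3.5
```

View pics/g2.png

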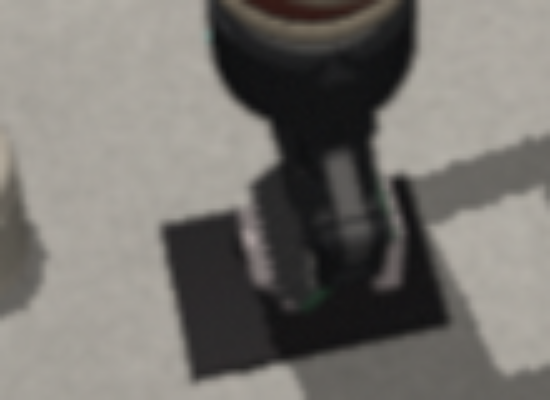

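```bash
cat > tilt.py <<'E'
from h import *
import sys,cv2
# rest frame section seen by the side camera
o=np.array([.553,.3353]);yaw=np.radians(15.4)
p,d=manip.grab_frame("side"); P=cloud("side",d).reshape(-1,3); q=P[:,:2]-o
X=q[:,0]*np.cos(yaw)+q[:,1]*np.sin(yaw); Y=-q[:,0]*np.sin(yaw)+q[:,1]*np.cos(yaw)
for y0,y1 in((-.022,-.005),(-.005,.012),(.014,.024)):
    m=(Y>y0)&(Y<y1)&(abs(X)<.06)&(P[:,2]>.012)&(P[:,2]<.11)
    print(y0,[(int(b*1e3),*(np.percentile(X[k],[5,50,95])*1e3).round().astype(int).tolist(),int(k.sum())) for b in np.arange(.015,.11,.005) if (k:=m&(abs(P[:,2]-b)<.0025)).sum()>2])
E
python3 tilt.py
```

```text
-0.022 [(40, 16, 21, 24, 16), (45, 12, 17, 22, 18), (50, 1, 12, 14, 18), (55, -36, 8, 12, 15), (60, 6, 7, 9, 5)]
-0.005 [(35, 18, 24, 24, 4), (40, 16, 20, 24, 19), (45, 13, 17, 22, 18), (50, -36, 11, 16, 22), (55, -36, 8, 11, 16), (60, 4, 7, 9, 11), (75, -29, -8, -5, 5), (80, -30, -29, -26, 7)]
0.014 [(15, -33, -29, 4, 5), (20, -35, -32, -29, 4), (35, -35, 16, 20, 5), (40, -36, 18, 24, 14), (45, -14, 16, 21, 10), (50, 7, 12, 14, 6), (55, 7, 9, 12, 6), (60, 5, 6, 8, 4), (80, -30, -30, -29, 3)]
```

```bash
python3 -m crank '[{"x":-0.25,"y":0,"z":-0.1,"turn":0},{"x":-0.25,"y":0,"z":-0.1,"turn":0},{"x":-0.25,"y":0,"z":-0.1,"turn":0},{"x":-0.25,"y":0,"z":-0.1,"turn":0},{"x":0,"y":0,"z":0,"turn":0}]'; python3 tilt.py
```

```text
time: 4.05
tool_pos: [0.5588, 0.3386, 0.0612]
tool_rot: [-0.009, -0.135, 0.991, -0.002]
contact_force: [-18.4, -5.0, 7.8]
gripper_width: 0.616
grasp_force: 61.8
-0.022 [(40, 20, 23, 24, 9), (45, 18, 21, 23, 12), (50, -36, 18, 21, 15), (55, -35, 16, 18, 9), (65, -31, -29, -7, 9), (70, -29, -27, 0, 6), (85, -22, -21, -20, 7)]
-0.005 [(20, -27, -27, -27, 3), (35, -27, -1, 24, 4), (40, 1, 23, 24, 13), (45, 17, 20, 21, 9), (50, -37, -10, 20, 22), (55, -34, 16, 18, 15), (65, -31, -30, -26, 11), (70, -29, -28, -26, 12), (75, 2, 4, 5, 3), (85, -23, -21, -18, 12), (90, -20, -19, -19, 3)]
0.014 [(15, -35, -29, 11, 5), (25, -35, -33, -29, 6), (30, -37, -35, -31, 5), (35, -32, -29, 13, 4), (40, -36, -29, 24, 8), (45, -35, -28, 22, 11), (50, -35, 16, 20, 12), (55, -20, 16, 17, 6), (60, -27, -25, 11, 3), (85, -21, -19, -18, 8), (90, -21, -17, -13, 6)]
```

```bash
python3 -m crank '[{"x":-0.25,"y":0,"z":-0.1,"turn":0},{"x":-0.25,"y":0,"z":-0.1,"turn":0},{"x":-0.25,"y":0,"z":-0.1,"turn":0},{"x":-0.25,"y":0,"z":-0.1,"turn":0},{"x":-0.2,"y":0,"z":0,"turn":0}]'; python3 tilt.py
```

```text
time: 4.6
tool_pos: [0.5727, 0.3424, 0.0668]
tool_rot: [-0.006, -0.134, 0.991, -0.001]
contact_force: [-15.1, -4.4, 10.1]
gripper_width: 0.613
grasp_force: 61.5
-0.022 [(50, -37, -34, 32, 10), (55, -34, -16, 30, 13), (60, -25, -19, -16, 14), (65, -30, -25, -19, 21), (70, -28, -27, -24, 7), (95, -8, -7, -5, 7)]
-0.005 [(45, -10, -8, -6, 4), (50, -36, -33, 31, 23), (55, -19, -15, 29, 22), (60, -22, -19, -7, 17), (65, -31, -24, -20, 30), (70, -29, -26, -8, 14), (95, -8, -6, -3, 20)]
0.014 [(15, -34, 1, 8, 7), (20, -33, -1, 9, 7), (25, -35, -13, 7, 8), (30, -37, -28, 6, 11), (35, -34, -7, 7, 7), (40, -36, -31, -5, 8), (45, -35, -12, 6, 14), (50, -35, -13, 31, 15), (55, -29, -19, -15, 10), (60, -24, -21, -17, 7), (65, -29, -26, -22, 10), (95, -8, -5, -1, 18)]
```

```bash
python3 -m crank '[{"x":0,"y":0,"z":-2,"turn":0},{"x":0,"y":0,"z":-2.5,"turn":0},{"x":0,"y":0,"z":-1,"turn":0},{"x":2,"y":0,"z":0,"turn":0},{"x":3,"y":0,"z":0,"turn":0}]'
python3 -m crank '[{"x":3,"y":0,"z":0,"turn":0},{"x":1.2,"y":0,"z":0,"turn":0},{"x":0,"y":0,"z":0,"turn":0},{"x":0,"y":0,"z":0,"turn":0}]'
python3 - <<'E'
from h import *
import cv2
o=np.array([.553,.3353]);yaw=np.radians(15.4)
s=manip.state()["tool_pos"]; q=s[:2]-o; print("TCP rest frame",q[0]*np.cos(yaw)+q[1]*np.sin(yaw),s[2])
for n in("side","top"):
    p,d=manip.grab_frame(n); P=cloud(n,d).reshape(-1,3); q=P[:,:2]-o
    X=q[:,0]*np.cos(yaw)+q[:,1]*np.sin(yaw); Y=-q[:,0]*np.sin(yaw)+q[:,1]*np.cos(yaw)
    m=(abs(Y)<.014)&(X>-.12)&(X<.03)&(P[:,2]>.03)&(P[:,2]<.15)
    print(n,[(int(b*1e3),*(np.percentile(X[k],[5,50,95])*1e3).round().astype(int).tolist(),int(k.sum())) for b in np.arange(.03,.15,.005) if (k:=m&(abs(P[:,2]-b)<.0025)).sum()>2])
    if n=="side": cv2.imwrite("pics/g3.png",cv2.resize(p[270:380,240:390,::-1],None,fx=5,fy=5))
E
```

```text
time: 5.15
tool_pos: [0.5302, 0.3301, 0.1232]
tool_rot: [0.001, -0.134, 0.991, 0.0]
contact_force: [-0.8, -0.2, -1.8]
gripper_width: 0.615
grasp_force: 63.0
time: 5.55
tool_pos: [0.4896, 0.3191, 0.1227]
tool_rot: [0.001, -0.134, 0.991, 0.0]
contact_force: [0.6, 0.9, -1.4]
gripper_width: 0.615
grasp_force: 62.9
TCP rest frame -0.06538546707133566 0.12270219753728422
side [(30, -15, 7, 10, 29), (34, -2, 8, 15, 64), (39, -5, 17, 24, 79), (44, -26, -6, 22, 42), (49, -36, -13, -9, 53), (54, -32, -16, -13, 34), (59, -23, -19, -17, 28), (64, -31, -25, -21, 48), (69, -27, -27, -25, 13), (104, -58, -55, -53, 7), (109, -59, -56, -54, 29), (114, -62, -58, -56, 22), (119, -65, -61, -59, 19), (124, -65, -63, -61, 13), (129, -65, -64, -63, 4), (144, -74, -73, -72, 4)]
top [(30, 3, 9, 14, 22), (34, 0, 13, 25, 38), (39, -5, 17, 23, 42), (44, -11, -7, 20, 14), (49, -13, -11, -8, 14), (54, -18, -16, -15, 9), (59, -21, -19, -17, 11), (64, -28, -25, -23, 9), (69, -28, -27, -26, 3), (144, -95, -83, -76, 9)]
```

View pics/g3.png

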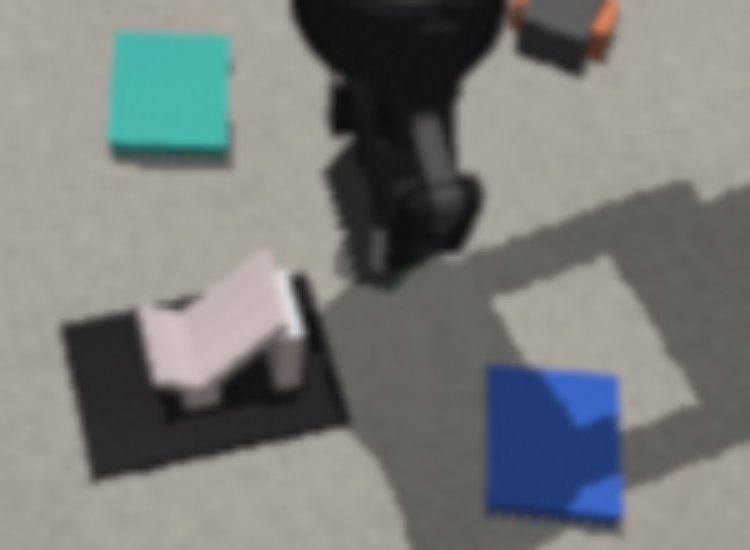

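Module is held clear at 22° tilt (fin corner near (345,280)); the rest's back top edge at (290,300) will serve as a stop to push its lower part upright.

```bash
python3 -m crank '[{"x":0,"y":0,"z":2,"turn":0},{"x":0,"y":0,"z":1.8,"turn":0},{"x":-1,"y":0,"z":0,"turn":0},{"x":-1,"y":0,"z":0,"turn":0},{"x":-0.5,"y":0,"z":0,"turn":0}]'
python3 -m crank '[{"x":-0.3,"y":0,"z":0,"turn":0},{"x":-0.3,"y":0,"z":0,"turn":0},{"x":-0.3,"y":0,"z":0,"turn":0},{"x":0,"y":0,"z":0,"turn":0}]'
cat > tilt2.py <<'E'
from h import *
import sys
o=np.array([.553,.3353]);yaw=np.radians(15.4)
s=manip.state()["tool_pos"]; q=s[:2]-o; print("TCP rest frame",q[0]*np.cos(yaw)+q[1]*np.sin(yaw),s[2])
p,d=manip.grab_frame("side"); P=cloud("side",d).reshape(-1,3); q=P[:,:2]-o
X=q[:,0]*np.cos(yaw)+q[:,1]*np.sin(yaw); Y=-q[:,0]*np.sin(yaw)+q[:,1]*np.cos(yaw)
m=(abs(Y)<.02)&(X>-.12)&(X<.03)&(P[:,2]>.05)&(P[:,2]<.15)
print([(int(b*1e3),*(np.percentile(X[k],[5,50,95])*1e3).round().astype(int).tolist(),int(k.sum())) for b in np.arange(.05,.15,.005) if (k:=m&(abs(P[:,2]-b)<.0025)).sum()>2])
E
python3 tilt2.py
```

```text
time: 6.15
tool_pos: [0.5125, 0.3254, 0.0853]
tool_rot: [-0.003, -0.134, 0.991, -0.001]
contact_force: [-16.7, -5.3, 11.2]
gripper_width: 0.612
grasp_force: 64.5
time: 6.55
tool_pos: [0.5185, 0.3272, 0.0863]
tool_rot: [-0.006, -0.134, 0.991, -0.001]
contact_force: [-17.4, -5.6, 13.5]
gripper_width: 0.613
grasp_force: 61.4
TCP rest frame -0.03540427551707349 0.08626892745769699
[(50, -31, -13, -11, 20), (55, -23, -16, -13, 38), (60, -22, -19, -16, 38), (65, -30, -24, -21, 53), (69, -33, -28, -24, 44), (74, -34, -32, -31, 8), (114, -65, -64, -62, 11), (119, -65, -64, -58, 9)]
```

```bash
python3 -m crank '[{"x":-0.25,"y":0,"z":0,"turn":0},{"x":-0.25,"y":0,"z":0,"turn":0},{"x":0,"y":0,"z":0,"turn":0}]'
python3 -m crank '[{"x":1.5,"y":0,"z":0,"turn":0},{"x":2,"y":0,"z":-1,"turn":0},{"x":0,"y":0,"z":-3,"turn":0},{"x":0,"y":0,"z":0,"turn":0},{"x":0,"y":0,"z":0,"turn":0}]'
python3 tilt2.py
```

```text
time: 6.9
tool_pos: [0.5238, 0.3285, 0.0867]
tool_rot: [-0.005, -0.134, 0.991, -0.001]
contact_force: [-16.8, -7.0, 13.9]
gripper_width: 0.613
grasp_force: 59.8
time: 7.4
tool_pos: [0.4946, 0.3207, 0.1264]
tool_rot: [0.002, -0.134, 0.991, 0.001]
contact_force: [0.0, -0.6, -2.5]
gripper_width: 0.611
grasp_force: 63.0
TCP rest frame -0.060166448883129296 0.12635972607381157
[(50, -36, -13, -11, 37), (55, -35, -16, -13, 51), (60, -25, -20, -16, 46), (65, -30, -25, -22, 49), (69, -30, -27, -25, 27), (109, -60, -59, -57, 12), (114, -62, -60, -58, 15), (119, -61, -61, -61, 5), (139, -67, -67, -67, 3)]
```

```bash
python3 -m crank '[{"x":-1,"y":0,"z":2.5,"turn":0},{"x":-1,"y":0,"z":1.3,"turn":0},{"x":-1,"y":0,"z":0,"turn":0},{"x":-0.8,"y":0,"z":0,"turn":0},{"x":-0.4,"y":0,"z":0,"turn":0}]'
python3 -m crank '[{"x":-0.3,"y":0,"z":0,"turn":0},{"x":-0.2,"y":0,"z":0,"turn":0},{"x":0,"y":0,"z":0,"turn":0},{"x":0,"y":0,"z":0,"turn":0}]'
python3 tilt2.py
python3 -m crank '[{"x":1.5,"y":0,"z":0,"turn":0},{"x":2,"y":0,"z":-1,"turn":0},{"x":0,"y":0,"z":-3,"turn":0},{"x":0,"y":0,"z":0,"turn":0},{"x":0,"y":0,"z":0,"turn":0}]'
python3 tilt2.py
```

```text
time: 7.95
tool_pos: [0.5281, 0.3292, 0.083]
tool_rot: [-0.008, -0.134, 0.991, -0.002]
contact_force: [-13.7, -5.2, 0.4]
gripper_width: 0.603
grasp_force: 61.6
time: 8.35
tool_pos: [0.5325, 0.3304, 0.0832]
tool_rot: [-0.008, -0.134, 0.991, -0.002]
contact_force: [-12.3, -4.0, -0.8]
gripper_width: 0.591
grasp_force: 62.7
TCP rest frame -0.021065430769389958 0.083155701322003
[(50, -17, -12, -9, 21), (55, -17, -15, -12, 35), (60, -20, -18, -17, 12), (119, -50, -48, -43, 33), (124, -48, -47, -47, 4)]
time: 8.9
tool_pos: [0.5056, 0.3237, 0.1276]
tool_rot: [0.002, -0.134, 0.991, 0.001]
contact_force: [0.5, -0.1, -1.8]
gripper_width: 0.588
grasp_force: 62.6
TCP rest frame -0.048810913300192514 0.12762851048363374
[(50, -36, -30, -9, 41), (55, -36, -15, -13, 47), (60, -24, -20, -17, 44), (65, -31, -25, -21, 57), (69, -29, -26, -25, 22)]
```

Run:
```python
from h import *
import cv2
p,d=manip.grab_frame("side"); a=cv2.resize(p[270:370,240:390,::-1],None,fx=4,fy=4)
cv2.imwrite("pics/g4.png",cv2.convertScaleAbs(a,alpha=1.8))
```

```text
(no output)
```

View pics/g4.png

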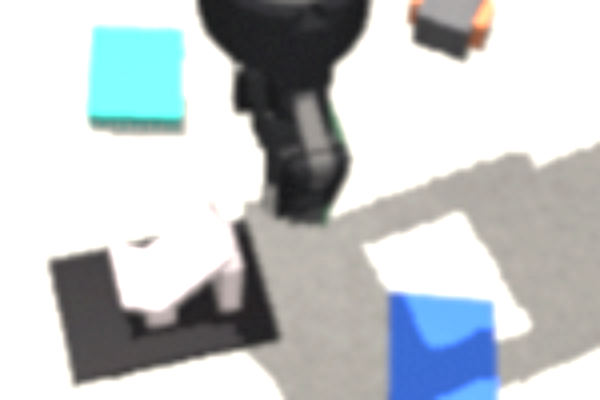

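```bash
cat > grn.py <<'E'
from h import *
import cv2
T=manip.state()["tool_pos"]; yaw=np.radians(15.4)
import sys
if len(sys.argv)>1: yaw=np.radians(float(sys.argv[1]))
for n in("side","top"):
    p,d=manip.grab_frame(n); P=cloud(n,d); q=P-T; X=q[...,0]*np.cos(yaw)+q[...,1]*np.sin(yaw); Y=-q[...,0]*np.sin(yaw)+q[...,1]*np.cos(yaw)
    i=p.astype(int); m=(i[...,1]>i[...,0]*1.25+4)&(i[...,1]>i[...,2]*1.1+2)&(abs(X)<.06)&(abs(Y)<.06)&(abs(q[...,2])<.09)
    print(n,"green",m.sum()); 
    print((np.c_[np.argwhere(m),np.stack([X,Y,q[...,2]],-1)[m]*1e3]).round().astype(int)[::max(1,m.sum()//25)].tolist())
    m=(abs(Y)<.02)&(X>-.04)&(X<.05)&(q[...,2]<.04)&(q[...,2]>-.06)&(P[...,2]>.085)
    print([(int(b*1e3),*(np.percentile(X[k],[5,50,95])*1e3).round().astype(int).tolist(),int(k.sum())) for b in np.arange(-.06,.04,.005) if (k:=m&(abs(q[...,2]-b)<.0025)).sum()>1])
E
python3 grn.py
```

```text
side green 1
[[300, 323, -29, 4, 34]]
[(9, -12, -11, -10, 2), (34, -32, -30, -26, 26)]
top green 10
[[240, 162, -17, -32, 69], [248, 164, -30, -25, 36], [248, 165, -30, -26, 33], [249, 161, -30, -17, 37], [249, 162, -31, -19, 33], [249, 163, -32, -22, 35], [249, 164, -31, -23, 31], [250, 159, -31, -12, 35], [250, 160, -31, -14, 33], [250, 161, -31, -14, 26]]
[(19, -17, -16, -14, 2), (24, -28, -16, -14, 6), (29, -24, -16, -14, 5), (34, -31, -25, -16, 22)]
```

```bash
python3 -m crank '[{"x":1,"y":0,"z":1,"turn":0},{"x":1,"y":0,"z":2,"turn":0},{"x":0,"y":0,"z":2.5,"turn":0},{"x":0,"y":0,"z":2.5,"turn":0},{"x":0,"y":0,"z":1,"turn":0}]'
python3 -m crank '[{"x":0,"y":0,"z":0.4,"turn":0},{"x":0,"y":0,"z":0.3,"turn":0},{"x":0,"y":0,"z":0,"turn":0},{"x":0,"y":0,"z":0,"turn":0}]'
python3 grn.py
```

```text
time: 9.6
tool_pos: [0.4816, 0.3163, 0.032]
tool_rot: [-0.003, -0.134, 0.991, -0.001]
contact_force: [-0.8, -0.9, -1.6]
gripper_width: 0.589
grasp_force: 62.6
time: 10.0
tool_pos: [0.4857, 0.3182, 0.0305]
tool_rot: [0.001, -0.134, 0.991, 0.0]
contact_force: [0.0, 0.5, -1.0]
gripper_width: 0.59
grasp_force: 62.6
side green 2
[[323, 329, -29, 5, 36], [324, 329, -18, 28, 78]]
[]
top green 3
[[258, 177, -30, -27, 35], [259, 173, -29, -16, 33], [259, 174, -30, -20, 37]]
[]
```

```bash
python3 -m crank '[{"x":0,"y":0,"z":0.2,"turn":0},{"x":0,"y":0,"z":0.2,"turn":0},{"x":0,"y":0,"z":0,"turn":0}]'
python3 -m crank '[{"x":0,"y":0,"z":0.2,"turn":0},{"x":0,"y":0,"z":0.2,"turn":0},{"x":0,"y":0,"z":0,"turn":0}]'
```

```text
time: 10.4
tool_pos: [0.485, 0.3178, 0.0253]
tool_rot: [0.0, -0.134, 0.991, 0.0]
contact_force: [-0.0, -0.3, -1.1]
gripper_width: 0.586
grasp_force: 62.7
time: 10.7
tool_pos: [0.4873, 0.3185, 0.0243]
tool_rot: [0.002, -0.134, 0.991, 0.0]
contact_force: [0.2, -2.6, 11.1]
gripper_width: 0.585
grasp_force: 69.6
```

```bash
python3 -m crank '[{"x":0,"y":0,"z":0.3,"turn":0},{"x":0,"y":0,"z":0.3,"turn":0},{"x":0,"y":0,"z":0,"turn":0}]'
python3 -m crank '[{"x":0,"y":0,"z":-0.4,"turn":0},{"x":0,"y":0,"z":-0.2,"turn":0},{"x":0,"y":0,"z":0,"turn":0}]'
python3 -m crank '[{"x":0,"y":0,"z":0,"turn":0},{"x":0,"y":0,"z":0,"turn":0},{"x":0,"y":0,"z":0,"turn":0},{"x":0,"y":0,"z":0,"turn":0},{"x":0,"y":0,"z":0,"turn":0}]' 100
python3 -m crank '[{"x":0,"y":0,"z":-2,"turn":0},{"x":0,"y":0,"z":-4,"turn":0},{"x":0,"y":0,"z":-4,"turn":0},{"x":-4,"y":0,"z":-4,"turn":0},{"x":-5,"y":0,"z":0,"turn":0}]' 
python3 -m crank '[{"x":-5,"y":0,"z":0,"turn":0},{"x":-3,"y":0,"z":0,"turn":0},{"x":0,"y":0,"z":0,"turn":0}]'
python3 - <<'E'
from h import *
import cv2
a=[]
for n,(r0,c0) in(("side",(290,250)),("top",(200,120))):
    p,d=manip.grab_frame(n); np.savez(n+"1.npz",p=p,d=d); a.append(cv2.resize(p[r0:r0+100,c0:c0+100,::-1],None,fx=4,fy=4))
cv2.imwrite("pics/g5.png",cv2.convertScaleAbs(np.hstack(a),alpha=1.6))
E
```

```text
time: 11.0
tool_pos: [0.4896, 0.3191, 0.0231]
tool_rot: [0.004, -0.135, 0.991, 0.0]
contact_force: [-4.8, -6.1, 30.3]
gripper_width: 0.589
grasp_force: 71.4
time: 11.3
tool_pos: [0.4871, 0.3185, 0.0243]
tool_rot: [0.002, -0.134, 0.991, 0.0]
contact_force: [-0.1, -2.4, 9.4]
gripper_width: 0.591
grasp_force: 70.8
time: 11.8
tool_pos: [0.4846, 0.3177, 0.0209]
tool_rot: [-0.0, -0.134, 0.991, -0.0]
contact_force: [0.3, -0.8, -0.5]
gripper_width: 0.999
grasp_force: 0.0
time: 12.3
tool_pos: [0.5699, 0.3424, 0.1644]
tool_rot: [0.005, -0.135, 0.991, 0.002]
contact_force: [0.7, 0.3, 1.5]
gripper_width: 0.999
grasp_force: 0.0
time: 12.6
tool_pos: [0.647, 0.3618, 0.1554]
tool_rot: [0.0, -0.134, 0.991, -0.0]
contact_force: [-0.5, -0.5, 0.3]
gripper_width: 0.996
grasp_force: 0.0
```

View pics/g5.png

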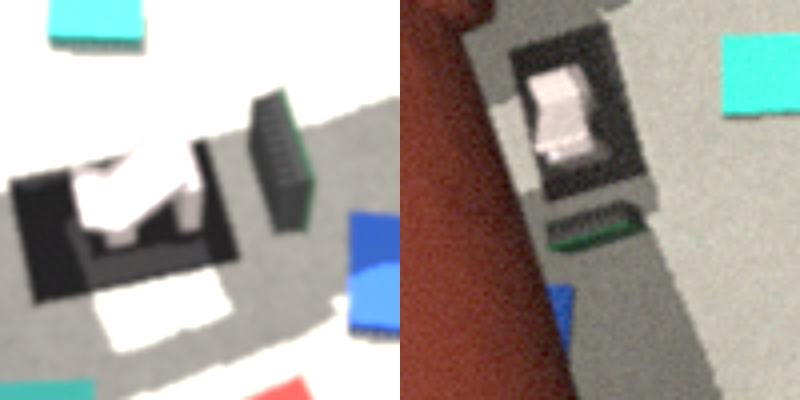

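The module now stands upright on the table behind the rest (side crop (282,165)). I'll measure it from depth and regrasp centrally.

Run:
```python
from h import *
import cv2
for n in("top","side"):
    z=np.load(n+"1.npz"); P=cloud(n,z['d']).reshape(-1,3)
    m=(P[:,2]>.052)&(P[:,2]<.066)&(abs(P[:,0]-.47)<.05)&(abs(P[:,1]-.31)<.05)
    q=P[m]; r=cv2.minAreaRect((q[:,:2]*1000).astype(np.float32)); print(n,m.sum(),r,np.median(q,0),np.percentile(P[(abs(P[:,0]-.47)<.04)&(abs(P[:,1]-.31)<.03),2],99))
    c=cv2.boxPoints(r); print(c.tolist())
```

```text
top 130 ((493.65753173828125, 318.664306640625), (61.679725646972656, 52.84019470214844), 14.98298454284668) [0.47138177 0.31472515 0.05869445] 0.5430493996302521
[[457.03570556640625, 336.2131042480469], [470.69659423828125, 285.1693420410156], [530.2793579101562, 301.1155090332031], [516.6184692382812, 352.1592712402344]]
side 242 ((492.7350769042969, 319.537353515625), (58.870540618896484, 53.00886917114258), 15.437505722045898) [0.47362354 0.31706648 0.05977654] 0.5438176402715168
[[457.306640625, 337.250244140625], [471.41693115234375, 286.15386962890625], [528.1635131835938, 301.824462890625], [514.05322265625, 352.92083740234375]]
```

```bash
python3 -m crank '[{"x":4.5,"y":0,"z":0,"turn":0},{"x":4.5,"y":0,"z":0,"turn":0},{"x":4.5,"y":0,"z":0,"turn":0},{"x":3,"y":0,"z":0,"turn":0},{"x":0,"y":0,"z":0,"turn":0}]'; python3 -m crank '[{"x":0,"y":0,"z":0,"turn":0},{"x":0,"y":0,"z":0,"turn":0}]'
python3 -c "
from h import *
go(.473,.3137,.018,105.4)"
```

```text
time: 13.2
tool_pos: [0.4801, 0.3168, 0.1555]
tool_rot: [-0.002, -0.135, 0.991, -0.0]
contact_force: [1.0, -0.5, -0.3]
gripper_width: 0.998
grasp_force: 0.0
time: 13.4
tool_pos: [0.4856, 0.3181, 0.1573]
tool_rot: [0.001, -0.134, 0.991, 0.0]
contact_force: [0.2, -0.5, -0.2]
gripper_width: 1.001
grasp_force: 0.0
tool y at 105.4 turn 0.000, then xyz cm [ 1.35 -0.09 13.93] TCP [0.4856 0.3181 0.1573] F [ 0.2 -0.5 -0.2] w 1.001 t 13.4
```

```bash
python3 -m crank '[{"x":1.3,"y":-0.1,"z":1,"turn":0},{"x":0,"y":0,"z":4,"turn":0},{"x":0,"y":0,"z":3,"turn":0},{"x":0,"y":0,"z":0,"turn":0},{"x":0,"y":0,"z":0,"turn":0}]'; python3 -m crank '[{"x":0,"y":0,"z":0,"turn":0},{"x":0,"y":0,"z":0,"turn":0}]'
python3 -c "
from h import *
go(.473,.3137,.018,105.4)"
```

```text
time: 13.9
tool_pos: [0.4735, 0.3135, 0.0768]
tool_rot: [-0.0, -0.134, 0.991, -0.0]
contact_force: [0.4, -0.2, 0.8]
gripper_width: 1.002
grasp_force: 0.0
time: 14.1
tool_pos: [0.4747, 0.3142, 0.0791]
tool_rot: [0.002, -0.134, 0.991, 0.001]
contact_force: [-0.1, -0.2, 0.6]
gripper_width: 1.0
grasp_force: 0.0
tool y at 105.4 turn 0.000, then xyz cm [ 0.2  -0.01  6.11] TCP [0.4747 0.3142 0.0791] F [-0.1 -0.2  0.6] w 1.000 t 14.1
```

```bash
python3 -m crank '[{"x":0.2,"y":0,"z":3,"turn":0},{"x":0,"y":0,"z":3.1,"turn":0},{"x":0,"y":0,"z":0,"turn":0},{"x":0,"y":0,"z":0,"turn":0},{"x":0,"y":0,"z":0,"turn":0}]'; python3 -m crank '[{"x":0,"y":0,"z":0,"turn":0},{"x":0,"y":0,"z":0,"turn":0},{"x":0,"y":0,"z":0,"turn":0},{"x":0,"y":0,"z":0,"turn":0},{"x":0,"y":0,"z":0,"turn":0}]' 0
python3 -m crank '[{"x":0,"y":0,"z":-2,"turn":0},{"x":0,"y":0,"z":-4,"turn":0},{"x":0,"y":0,"z":-4,"turn":0},{"x":0,"y":0,"z":0,"turn":0},{"x":0,"y":0,"z":0,"turn":0}]'; 
python3 grn.py
python3 -c "
from h import *
cx=np.array([.989,-.148]);seat=np.array([.5618,.0664])+.009*cx+.003*cx
go(*seat,.11,81.5)"
```

```text
time: 14.6
tool_pos: [0.4727, 0.3138, 0.0182]
tool_rot: [0.002, -0.134, 0.991, 0.001]
contact_force: [0.5, 0.3, 1.1]
gripper_width: 0.998
grasp_force: 0.0
time: 15.1
tool_pos: [0.4722, 0.3136, 0.0173]
tool_rot: [0.001, -0.134, 0.991, 0.0]
contact_force: [-0.5, 0.8, 5.9]
gripper_width: 0.626
grasp_force: 63.5
time: 15.6
tool_pos: [0.4713, 0.3131, 0.1164]
tool_rot: [0.001, -0.134, 0.991, 0.0]
contact_force: [-0.3, -0.1, -2.5]
gripper_width: 0.625
grasp_force: 63.3
side green 0
[]
[(-15, 9, 10, 10, 3), (-10, 8, 9, 10, 9), (-5, 8, 10, 10, 15), (0, 8, 9, 10, 9), (4, 9, 9, 10, 12), (9, 8, 9, 10, 9), (14, 9, 10, 10, 14), (19, 8, 9, 10, 13), (24, 8, 9, 10, 13), (29, 8, 9, 10, 12), (34, 7, 9, 10, 13)]
top green 1
[[250, 167, -3, -30, 50]]
[(-15, -10, -9, -9, 5), (-10, -9, -9, -9, 3)]
tool y at 105.4 turn 0.418, then xyz cm [-13.95 -22.95   0.36] TCP [0.4697 0.3122 0.1136] F [-0.  -0.2 -2.4] w 0.624 t 15.7
```

Run:
```python
from h import *
pm=np.array([.5618,.0664]);a=np.radians(-8.5);cx=np.array([np.cos(a),np.sin(a)]);cy=np.array([-np.sin(a),np.cos(a)]);seat=pm+.009*cx
for n in("top","side"):
    P=cloud(n,np.load(n+"0.npz")['d']).reshape(-1,3); q=P[:,:2]-seat; X=q@cx*1e3;Y=q@cy*1e3;Z=P[:,2]*1e3
    def sec(name,m,ax=Y,oth=X,step=10,lo=-290,hi=60):
        print(n,name,[(int(b),*np.percentile(oth[k],[5,50,95]).round().astype(int).tolist(),int(k.sum())) for b in range(lo,hi,step) if (k:=m&(abs(ax-b)<step/2)).sum()>2])
    sec("fixed h/arm Z>15",(Z>14)&(Z<60)&(X<0)&(X>-45))
    sec("moving",(Z>14)&(Z<60)&(X>0)&(X<70))
    sec("tab Z>36",(Z>36)&(Z<60)&(abs(X)<30)&(Y<-200),step=5)
```

```text
top fixed h/arm Z>15 [(-270, -3, -3, 0, 6), (-260, -3, -3, -1, 12), (-250, -3, -2, -1, 8), (-240, -3, -1, -1, 6), (-230, -2, -2, 0, 5), (-220, -17, -8, -1, 16), (-210, -16, -11, -1, 23), (-200, -17, -10, -1, 25), (-190, -16, -10, -2, 20), (-180, -17, -12, -6, 18), (-170, -17, -13, -7, 17), (-160, -17, -12, -7, 16), (-150, -20, -12, -4, 25), (-140, -21, -13, -1, 31), (-130, -22, -15, -3, 30), (-120, -22, -13, -1, 33), (-110, -23, -14, -3, 32), (-100, -21, -13, -1, 33), (-90, -23, -11, -1, 36), (-80, -23, -15, -4, 26), (-70, -30, -22, -15, 22), (-60, -34, -28, -22, 20), (-50, -33, -28, -24, 18), (-40, -33, -28, -22, 18), (-30, -33, -27, -23, 17), (-20, -33, -28, -22, 19), (-10, -33, -23, -9, 32), (0, -31, -20, -7, 36), (10, -12, -11, -8, 13)]
top moving [(-270, 1, 3, 3, 3), (-260, 1, 1, 2, 4), (-250, 0, 1, 2, 4), (-240, 1, 1, 2, 4), (-230, 0, 2, 41, 6), (-220, 2, 37, 45, 20), (-210, 1, 36, 42, 21), (-200, 2, 32, 38, 22), (-190, 1, 28, 37, 23), (-180, 22, 27, 33, 17), (-170, 20, 26, 32, 18), (-160, 17, 22, 27, 18), (-150, 14, 18, 23, 18), (-140, 12, 16, 22, 18), (-130, 11, 17, 24, 20), 
[... 1253 characters left out ...]
2, 4), (-240, 0, 1, 1, 3), (-220, 2, 40, 46, 14), (-210, 2, 37, 41, 11), (-200, 2, 33, 39, 15), (-190, 0, 31, 37, 16), (-180, 13, 29, 33, 11), (-170, 20, 25, 30, 11), (-160, 19, 25, 29, 13), (-150, 15, 18, 24, 11), (-140, 13, 16, 32, 11), (-130, 12, 19, 23, 21), (-120, 11, 15, 18, 8), (-110, 5, 11, 17, 13), (-100, 1, 14, 22, 24), (-90, 1, 7, 21, 38), (-80, 11, 24, 37, 45), (-70, 31, 40, 51, 26), (-60, 43, 47, 54, 19), (-50, 45, 50, 56, 15), (-40, 47, 51, 58, 14), (-30, 49, 53, 60, 19), (-20, 51, 55, 62, 16), (-10, 22, 47, 63, 34), (0, 23, 39, 59, 50), (10, 25, 27, 29, 6)]
side tab Z>36 [(-270, -3, -3, 0, 4), (-260, -1, 1, 2, 3), (-255, -3, -2, 0, 3), (-250, -3, 0, 2, 6), (-245, -1, 0, 2, 4)]
```

```bash
python3 -m crank '[{"x":0,"y":0,"z":0,"turn":0.14},{"x":0,"y":0,"z":0,"turn":0.14},{"x":0,"y":0,"z":0,"turn":0.138},{"x":-2,"y":-3.2,"z":0,"turn":0},{"x":-2,"y":-3.2,"z":0,"turn":0}]'
python3 -m crank '[{"x":-2,"y":-3.2,"z":0,"turn":0},{"x":-2,"y":-3.2,"z":0,"turn":0},{"x":-2,"y":-3.2,"z":0,"turn":0},{"x":-2,"y":-3.2,"z":0,"turn":0},{"x":-1,"y":-2,"z":0,"turn":0}]'
python3 -m crank '[{"x":0,"y":0,"z":0,"turn":0},{"x":0,"y":0,"z":0,"turn":0},{"x":0,"y":0,"z":0,"turn":0}]'
python3 -c "
from h import *
go(.5773,.0651,.075,81.5)"
```

```text
time: 16.2
tool_pos: [0.4994, 0.243, 0.1129]
tool_rot: [-0.002, 0.073, 0.997, -0.001]
contact_force: [0.5, -0.2, -0.6]
gripper_width: 0.623
grasp_force: 63.6
time: 16.7
tool_pos: [0.5674, 0.0815, 0.113]
tool_rot: [-0.002, 0.075, 0.997, -0.0]
contact_force: [-0.1, 0.9, -1.1]
gripper_width: 0.622
grasp_force: 63.7
time: 17.0
tool_pos: [0.567, 0.0848, 0.1142]
tool_rot: [-0.001, 0.074, 0.997, 0.0]
contact_force: [-0.5, -0.4, -1.2]
gripper_width: 0.624
grasp_force: 63.8
tool y at 81.5 turn 0.000, then xyz cm [-1.32 -1.79  3.91] TCP [0.567  0.0848 0.1142] F [-0.5 -0.4 -1.2] w 0.624 t 17.0
```

```bash
python3 -m crank '[{"x":-1.3,"y":-1.8,"z":2,"turn":0},{"x":0,"y":0,"z":1.9,"turn":0},{"x":0,"y":0,"z":0,"turn":0},{"x":0,"y":0,"z":0,"turn":0},{"x":0,"y":0,"z":0,"turn":0}]'
python3 -c "
from h import *
go(.5773,.0651,.075,81.5)"
python3 grn.py -8.5
```

```text
time: 17.5
tool_pos: [0.5788, 0.0651, 0.0778]
tool_rot: [0.001, 0.074, 0.997, 0.0]
contact_force: [0.2, 0.5, -1.4]
gripper_width: 0.623
grasp_force: 63.7
tool y at 81.5 turn 0.001, then xyz cm [ 0.15 -0.02  0.28] TCP [0.5788 0.0651 0.0778] F [ 0.2  0.5 -1.4] w 0.623 t 17.5
side green 5
[[217, 278, -8, -2, 27], [218, 278, -8, -1, 25], [219, 278, -8, -3, 19], [220, 278, -7, -4, 14], [221, 278, -14, 30, 50]]
[(9, -8, -8, -7, 3), (24, -8, -8, -8, 2)]
top green 0
[]
[]
```

```bash
python3 -m crank '[{"x":0.15,"y":0,"z":1,"turn":0},{"x":0,"y":0,"z":1.5,"turn":0},{"x":0,"y":0,"z":1.2,"turn":0},{"x":0,"y":0,"z":0,"turn":0},{"x":0,"y":0,"z":0,"turn":0}]'
python3 -m crank '[{"x":0,"y":0,"z":1,"turn":0},{"x":0,"y":0,"z":0.8,"turn":0},{"x":0,"y":0,"z":0.3,"turn":0},{"x":0,"y":0,"z":0,"turn":0},{"x":0,"y":0,"z":0,"turn":0}]'
python3 -c "
from h import *
go(.5773,.0651,.0175,81.5)"
```

```text
time: 18.1
tool_pos: [0.5761, 0.0645, 0.0385]
tool_rot: [-0.001, 0.074, 0.997, -0.0]
contact_force: [-0.1, 0.0, -1.6]
gripper_width: 0.627
grasp_force: 63.7
time: 18.6
tool_pos: [0.577, 0.0645, 0.0187]
tool_rot: [0.0, 0.074, 0.997, 0.0]
contact_force: [0.2, 1.3, -1.1]
gripper_width: 0.624
grasp_force: 63.9
tool y at 81.5 turn -0.000, then xyz cm [-0.03  0.06  0.12] TCP [0.577  0.0645 0.0187] F [ 0.2  1.3 -1.1] w 0.624 t 18.6
```

```bash
python3 -m crank '[{"x":0,"y":0,"z":0.15,"turn":0},{"x":0,"y":0,"z":0,"turn":0},{"x":0,"y":0,"z":0,"turn":0}]'
python3 -m crank '[{"x":0,"y":0,"z":0,"turn":0},{"x":0,"y":0,"z":0,"turn":0},{"x":0,"y":0,"z":0,"turn":0}]' 85
python3 -m crank '[{"x":0,"y":0,"z":-1,"turn":0},{"x":0,"y":0,"z":-3,"turn":0},{"x":0,"y":0,"z":-4,"turn":0},{"x":0,"y":0,"z":-4,"turn":0},{"x":0,"y":-4,"z":0,"turn":0}]'
python3 -m crank '[{"x":0,"y":-4.5,"z":0,"turn":0},{"x":0,"y":-4.5,"z":0,"turn":0},{"x":0,"y":-4.5,"z":0,"turn":0},{"x":0,"y":-2,"z":0,"turn":0},{"x":0,"y":0,"z":0,"turn":0}]'
cat > clampv.py <<'E'
from h import *
import cv2,sys
a=[]
for n,(r0,c0) in(("side",(150,220)),("top",(170,245))):
    p,d=manip.grab_frame(n); np.savez(n+"2.npz",p=p,d=d); a.append(cv2.resize(p[r0:r0+110,c0:c0+130,::-1],None,fx=3,fy=3))
cv2.imwrite(f"pics/{sys.argv[1]}.png",cv2.convertScaleAbs(np.hstack(a),alpha=1.5))
E
python3 clampv.py c1
python3 - <<'E'
from h import *
a=np.radians(-8.5);cx=np.array([np.cos(a),np.sin(a)]);cy=np.array([-np.sin(a),np.cos(a)]);seat=np.array([.5724,.0658])
for n in("top","side"):
    P=cloud(n,np.load(n+"2.npz")['d']).reshape(-1,3); q=P[:,:2]-seat; X=q@cx*1e3;Y=q@cy*1e3;Z=P[:,2]*1e3
    m=(Z>52)&(Z<68)&(abs(X)<40)&(abs(Y)<40); print(n,m.sum(),np.percentile(X[m],[2,50,98]),np.percentile(Y[m],[2,50,98]),np.percentile(Z[m],98))
t=[-24.0]
x,y=8,-194   # handles, mid of open pair: outer faces -19 .. 36
go(*(seat+cx*.0085-cy*.194),.10,-8.5)
E
```

```text
time: 18.9
tool_pos: [0.577, 0.0645, 0.0173]
tool_rot: [0.0, 0.074, 0.997, 0.0]
contact_force: [0.1, -0.1, -0.1]
gripper_width: 0.627
grasp_force: 63.9
time: 19.2
tool_pos: [0.5771, 0.0645, 0.0175]
tool_rot: [0.0, 0.074, 0.997, 0.0]
contact_force: [0.7, 0.5, -0.3]
gripper_width: 0.847
grasp_force: 0.0
time: 19.7
tool_pos: [0.5759, 0.027, 0.1461]
tool_rot: [0.007, 0.072, 0.997, 0.001]
contact_force: [1.1, -0.7, -0.2]
gripper_width: 0.849
grasp_force: 0.0
time: 20.2
tool_pos: [0.5478, -0.131, 0.1382]
tool_rot: [0.001, 0.076, 0.997, -0.0]
contact_force: [0.2, 0.6, 0.2]
gripper_width: 0.848
grasp_force: 0.0
top 112 [-3.19992763  3.13122047 14.30328862] [-26.93209608  -1.43940198  22.92277443] 63.07401556176923
side 142 [-3.24196954  4.74793981 14.7562451 ] [-28.47822576   1.11084457  24.35436978] 63.11860134381118
tool y at 81.4 turn 1.569, then xyz cm [0.16 0.38 3.78] TCP [ 0.5481 -0.1283  0.1378] F [ 0.1  0.6 -0. ] w 0.850 t 20.3
```

View pics/c1.png

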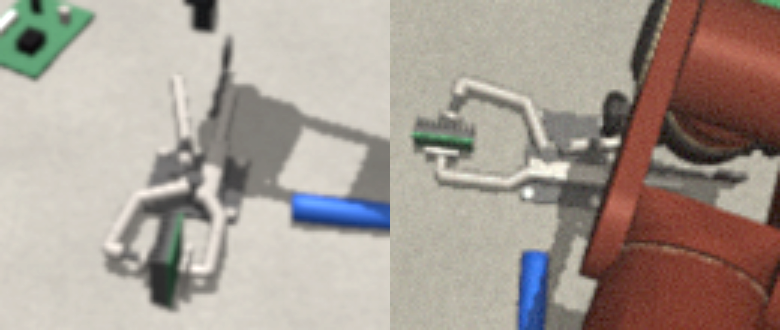

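Module stands upright between the pads (side crop (165,265)). Next, turn 90° over the handles.

```bash
python3 -m crank '[{"x":0,"y":0,"z":0,"turn":0.145},{"x":0,"y":0,"z":0,"turn":0.145},{"x":0,"y":0,"z":0,"turn":0.145},{"x":0,"y":0,"z":0,"turn":0.145},{"x":0,"y":0,"z":0,"turn":0.145}]' 100
python3 -m crank '[{"x":0,"y":0,"z":0,"turn":0.145},{"x":0,"y":0,"z":0,"turn":0.145},{"x":0,"y":0,"z":0,"turn":0.145},{"x":0,"y":0,"z":0,"turn":0.145},{"x":0,"y":0,"z":0,"turn":0.145}]'
python3 -m crank '[{"x":0,"y":0,"z":0,"turn":0.119},{"x":0,"y":0,"z":2,"turn":0},{"x":0,"y":0,"z":2,"turn":0},{"x":0,"y":0,"z":0,"turn":0},{"x":0,"y":0,"z":0,"turn":0}]'
python3 - <<'E'
from h import *
a=np.radians(-8.5);cx=np.array([np.cos(a),np.sin(a)]);cy=np.array([-np.sin(a),np.cos(a)]);seat=np.array([.5724,.0658])
go(*(seat+cx*.002-cy*.194),.006,-8.5)
E
```

```text
time: 20.8
tool_pos: [0.5483, -0.1266, 0.1374]
tool_rot: [-0.0, 0.425, 0.905, 0.0]
contact_force: [-0.4, -0.3, 1.0]
gripper_width: 1.0
grasp_force: 0.0
time: 21.3
tool_pos: [0.5482, -0.1265, 0.1373]
tool_rot: [-0.0, 0.718, 0.696, 0.0]
contact_force: [0.4, -0.1, 0.3]
gripper_width: 1.002
grasp_force: 0.0
time: 21.8
tool_pos: [0.5479, -0.1272, 0.0972]
tool_rot: [-0.0, 0.757, 0.654, -0.0]
contact_force: [0.4, -0.3, -0.2]
gripper_width: 0.997
grasp_force: 0.0
tool y at -8.3 turn 0.003, then xyz cm [ 0.04 -0.23  9.12] TCP [ 0.5479 -0.1272  0.0972] F [ 0.4 -0.3 -0.2] w 0.997 t 21.8
```

```bash
python3 -m crank '[{"x":0,"y":-0.2,"z":2,"turn":0},{"x":0,"y":0,"z":2,"turn":0},{"x":0,"y":0,"z":2,"turn":0},{"x":0,"y":0,"z":0,"turn":0},{"x":0,"y":0,"z":0,"turn":0}]'
python3 -m crank '[{"x":0,"y":0,"z":1.5,"turn":0},{"x":0,"y":0,"z":1.2,"turn":0},{"x":0,"y":0,"z":0.4,"turn":0},{"x":0,"y":0,"z":0,"turn":0},{"x":0,"y":0,"z":0,"turn":0}]'
python3 - <<'E'
from h import *
a=np.radians(-8.5);cx=np.array([np.cos(a),np.sin(a)]);cy=np.array([-np.sin(a),np.cos(a)]);seat=np.array([.5724,.0658])
go(*(seat+cx*.002-cy*.194),.006,-8.5)
E
```

```text
time: 22.3
tool_pos: [0.5467, -0.128, 0.0384]
tool_rot: [0.001, 0.757, 0.653, 0.0]
contact_force: [1.4, -0.5, 0.3]
gripper_width: 1.004
grasp_force: 0.0
time: 22.8
tool_pos: [0.546, -0.1281, 0.0061]
tool_rot: [-0.0, 0.757, 0.653, -0.0]
contact_force: [-0.2, 0.5, -0.5]
gripper_width: 1.002
grasp_force: 0.0
tool y at -8.4 turn 0.001, then xyz cm [ 0.17 -0.05  0.01] TCP [ 0.546  -0.1281  0.0061] F [-0.2  0.5 -0.5] w 1.002 t 22.8
```

```bash
python3 -m crank '[{"x":0.1,"y":0,"z":0,"turn":0},{"x":0,"y":0,"z":0,"turn":0},{"x":0,"y":0,"z":0,"turn":0},{"x":0,"y":0,"z":0,"turn":0},{"x":0,"y":0,"z":0,"turn":0}]' 0
python3 -m crank '[{"x":0,"y":0,"z":0,"turn":0},{"x":0,"y":0,"z":0,"turn":0},{"x":0,"y":0,"z":0,"turn":0},{"x":0,"y":0,"z":0,"turn":0},{"x":0,"y":0,"z":0,"turn":0}]'
```

```text
time: 23.3
tool_pos: [0.543, -0.1271, 0.0085]
tool_rot: [-0.004, 0.757, 0.653, -0.004]
contact_force: [-18.3, 2.4, 25.4]
gripper_width: 0.389
grasp_force: 59.3
time: 23.8
tool_pos: [0.543, -0.1271, 0.0085]
tool_rot: [-0.004, 0.757, 0.653, -0.003]
contact_force: [-19.2, 0.5, 24.2]
gripper_width: 0.392
grasp_force: 59.1
```

```bash
python3 -m crank '[{"x":0,"y":0,"z":0,"turn":0},{"x":0,"y":0,"z":0,"turn":0},{"x":0,"y":0,"z":0,"turn":0},{"x":0,"y":0,"z":0,"turn":0},{"x":0,"y":0,"z":0,"turn":0}]' 100
python3 -m crank '[{"x":0,"y":0,"z":-2,"turn":0},{"x":0,"y":0,"z":-4,"turn":0},{"x":0,"y":0,"z":-4,"turn":0},{"x":0,"y":0,"z":0,"turn":0},{"x":0,"y":0,"z":0,"turn":0}]'
python3 clampv.py c2
python3 - <<'E'
from h import *
a=np.radians(-8.5);cx=np.array([np.cos(a),np.sin(a)]);cy=np.array([-np.sin(a),np.cos(a)]);seat=np.array([.5724,.0658])
for n in("top","side"):
    P=cloud(n,np.load(n+"2.npz")['d']).reshape(-1,3); q=P[:,:2]-seat; X=q@cx*1e3;Y=q@cy*1e3;Z=P[:,2]*1e3
    m=(Z>52)&(Z<68)&(abs(X)<40)&(abs(Y)<40); print(n,m.sum(),np.percentile(X[m],[2,50,98]),np.percentile(Y[m],[2,50,98]),np.percentile(Z[m],98))
    m=(Z>14)&(Z<40)&(abs(X)<60)
    print([(b,*np.percentile(X[k],[5,50,95]).round().astype(int).tolist(),int(k.sum())) for b in range(-230,-100,10) if (k:=m&(abs(Y-b)<5)).sum()>2])
E
```

```text
time: 24.3
tool_pos: [0.546, -0.127, 0.0059]
tool_rot: [-0.0, 0.757, 0.653, -0.0]
contact_force: [-0.3, -0.2, -0.4]
gripper_width: 0.998
grasp_force: 0.0
time: 24.8
tool_pos: [0.547, -0.1274, 0.1076]
tool_rot: [0.001, 0.757, 0.653, 0.001]
contact_force: [-0.4, 0.3, -0.1]
gripper_width: 1.004
grasp_force: 0.0
top 104 [-8.11698023 -1.79645367  8.89505226] [-24.96112308  -0.07630442  24.63954775] 62.900147945358846
[(-200, -18, -17, -5, 3), (-190, -18, -1, 12, 39), (-180, -18, -13, -2, 11), (-150, -20, 8, 19, 19), (-140, -23, -7, 19, 53), (-130, -22, -8, 19, 52), (-120, -23, -10, 21, 44), (-110, -23, -8, 21, 51)]
side 139 [-8.05811145 -0.04426403  9.48090546] [-25.21978633   1.92922245  25.86001086] 63.64742778678837
[(-230, -4, 0, 9, 8), (-220, -14, 3, 12, 21), (-210, -18, -6, 13, 32), (-200, -17, -2, 11, 30), (-190, -18, -2, 13, 34), (-180, -17, -8, 14, 25), (-170, -18, -1, 15, 24), (-160, -18, 7, 16, 25), (-150, -22, -11, 14, 31), (-140, -22, 3, 19, 42), (-130, -23, -10, 21, 42), (-120, -24, -9, 20, 37), (-110, -23, -10, 22, 35)]
```

View pics/c2.png

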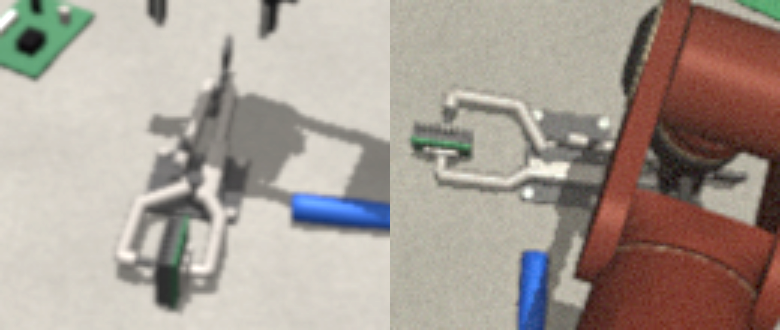

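Locked: handles 35 mm over, module against the fixed pad (x −9..+9). Moving to the tab while the two seconds pass.

```bash
python3 -m crank '[{"x":-2,"y":1,"z":0,"turn":0},{"x":-2,"y":1,"z":0,"turn":0},{"x":-2,"y":0.5,"z":0,"turn":0},{"x":-0.8,"y":0.3,"z":0,"turn":0},{"x":0,"y":0,"z":0,"turn":0}]' 0
python3 -m crank '[{"x":0,"y":0,"z":0,"turn":0},{"x":0,"y":0,"z":0,"turn":0},{"x":0,"y":0,"z":0,"turn":0},{"x":0,"y":0,"z":0,"turn":0},{"x":0,"y":0,"z":0,"turn":0}]'
cat > tab.py <<'E'
from h import *
a=np.radians(-8.5);cx=np.array([np.cos(a),np.sin(a)]);cy=np.array([-np.sin(a),np.cos(a)]);seat=np.array([.5724,.0658])
go(*(seat+cx*.030-cy*.262),.022,-8.5)
p,d=manip.grab_frame("side"); P=cloud("side",d).reshape(-1,3); q=P[:,:2]-seat; X=q@cx*1e3;Y=q@cy*1e3;Z=P[:,2]*1e3
m=(Z>34)&(Z<52)&(abs(X)<30)&(Y<-230)&(Y>-290)&(X<13); print("tab",m.sum(),np.percentile(X[m],[5,50,95]),np.percentile(Y[m],[5,50,95]))
E
python3 tab.py
```

```text
time: 25.4
tool_pos: [0.5631, -0.1988, 0.1045]
tool_rot: [-0.001, 0.758, 0.653, -0.0]
contact_force: [-0.1, 0.0, -0.4]
gripper_width: 0.145
grasp_force: 0.0
time: 25.9
tool_pos: [0.5639, -0.1981, 0.1063]
tool_rot: [0.0, 0.757, 0.653, 0.0]
contact_force: [-0.6, -1.2, 0.2]
gripper_width: -0.002
grasp_force: 0.0
tool y at -8.4 turn 0.002, then xyz cm [ 0.03 -0.06  8.43] TCP [ 0.5639 -0.1981  0.1063] F [-0.6 -1.2  0.2] w -0.002 t 25.9
tab 24 [-4.76464985 -2.81889498  0.2812749 ] [-271.30986246 -254.0505097  -245.37914035]
```

```bash
python3 -m crank '[{"x":0,"y":0,"z":3,"turn":0},{"x":0,"y":0,"z":3,"turn":0},{"x":0,"y":0,"z":2.4,"turn":0},{"x":0,"y":0,"z":0,"turn":0},{"x":0,"y":0,"z":0,"turn":0}]'
python3 -m crank '[{"x":0,"y":0,"z":0,"turn":0},{"x":0,"y":0,"z":0,"turn":0},{"x":0,"y":0,"z":0,"turn":0},{"x":0,"y":0,"z":0,"turn":0},{"x":0,"y":0,"z":0,"turn":0}]'
python3 tab.py
```

```text
time: 26.45
tool_pos: [0.5638, -0.1984, 0.0223]
tool_rot: [-0.0, 0.757, 0.653, -0.0]
contact_force: [-0.2, 0.1, 1.6]
gripper_width: -0.0
grasp_force: 0.0
time: 26.95
tool_pos: [0.564, -0.1985, 0.0225]
tool_rot: [0.0, 0.757, 0.653, 0.0]
contact_force: [-0.3, -0.6, -0.1]
gripper_width: 0.003
grasp_force: 0.0
tool y at -8.4 turn 0.001, then xyz cm [ 0.06 -0.08  0.05] TCP [ 0.564  -0.1985  0.0225] F [-0.3 -0.6 -0.1] w 0.003 t 26.9
tab 23 [-4.85465961 -2.88203197  0.08624656] [-271.63185231 -255.59605283 -243.61793775]
```

```bash
python3 -m crank '[{"x":0,"y":0,"z":0,"turn":0},{"x":0,"y":-0.7,"z":0,"turn":0},{"x":0,"y":-0.7,"z":0,"turn":0},{"x":0,"y":-0.5,"z":0,"turn":0},{"x":0,"y":-0.5,"z":0,"turn":0}]'
python3 -m crank '[{"x":0,"y":-0.5,"z":0,"turn":0},{"x":0,"y":-0.5,"z":0,"turn":0},{"x":0,"y":-0.4,"z":0,"turn":0},{"x":0,"y":0,"z":0,"turn":0},{"x":0,"y":0,"z":0,"turn":0}]'
python3 clampv.py c3
python3 tab.py
```

```text
time: 27.5
tool_pos: [0.5399, -0.1947, 0.0222]
tool_rot: [0.0, 0.757, 0.653, 0.0]
contact_force: [2.6, 0.3, -0.5]
gripper_width: -0.002
grasp_force: 0.8
time: 28.0
tool_pos: [0.5264, -0.1931, 0.0224]
tool_rot: [0.0, 0.757, 0.653, -0.0]
contact_force: [1.4, -0.3, 0.2]
gripper_width: -0.003
grasp_force: 0.8
tool y at -8.4 turn 0.001, then xyz cm [0.09 3.72 0.03] TCP [ 0.5264 -0.1931  0.0223] F [ 0.5 -0.7  0.4] w -0.002 t 28.1
tab 71 [-29.17096564 -15.60625134   3.1896424 ] [-260.64188071 -254.18095001 -242.36133595]
```

```bash
cat > chk.py <<'E'
from h import *
a=np.radians(-8.5);cx=np.array([np.cos(a),np.sin(a)]);cy=np.array([-np.sin(a),np.cos(a)]);seat=np.array([.5724,.0658])
for n in("top","side"):
    d=manip.grab_frame(n)[1]
    P=cloud(n,d).reshape(-1,3); q=P[:,:2]-seat; X=q@cx*1e3;Y=q@cy*1e3;Z=P[:,2]*1e3
    m=(Z>52)&(Z<68)&(abs(X)<40)&(abs(Y)<40); print(n,m.sum(),np.percentile(X[m],[2,50,98]),np.percentile(Y[m],[2,50,98]),np.percentile(Z[m],98))
    m=(Z>14)&(Z<40)&(X<70)&(X>-30)
    print([(b,*np.percentile(X[k],[5,50,95]).round().astype(int).tolist(),int(k.sum())) for b in range(-220,20,20) if (k:=m&(abs(Y-b)<5)).sum()>2])
E
python3 chk.py
```

```text
top 112 [-8.01555538 -1.75278887 10.07644665] [-25.45145378  -0.31529677  24.77849425] 63.166490313882086
[(-220, -17, 14, 42, 34), (-200, -18, 0, 36, 49), (-180, -18, 21, 30, 36), (-160, -18, 3, 26, 34), (-140, -23, -7, 20, 54), (-120, -24, -11, 15, 46), (-100, -23, -4, 18, 65), (-80, -23, 18, 44, 64), (-60, -28, 45, 54, 28), (-40, -29, 49, 58, 28), (-20, -29, 34, 60, 36), (0, -27, -10, 48, 56)]
side 143 [-7.84230645  0.26359676  9.89252754] [-25.12628371   2.59053244  26.06152722] 63.51308763917245
[(-220, -14, 36, 45, 19), (-200, -17, 0, 36, 36), (-180, -17, 21, 31, 21), (-160, -17, 17, 27, 26), (-140, -24, -9, 18, 36), (-120, -22, -12, 16, 26), (-100, -22, 0, 20, 56), (-80, -21, 16, 39, 68), (-60, -29, 42, 52, 19), (-40, -29, 48, 55, 24), (-20, -29, 52, 60, 25), (0, -29, 22, 55, 83)]
```

The handle sprang open and the module still stands. Backing off.

```bash
python3 -m crank '[{"x":0,"y":0.7,"z":0,"turn":0},{"x":0,"y":0.8,"z":0,"turn":0},{"x":0,"y":1,"z":0,"turn":0},{"x":0,"y":0.8,"z":0,"turn":0},{"x":0,"y":0,"z":0,"turn":0}]'
python3 -m crank '[{"x":0,"y":0,"z":-2,"turn":0},{"x":0,"y":0,"z":-4,"turn":0},{"x":0,"y":0,"z":-4,"turn":0},{"x":0,"y":0,"z":-4,"turn":0},{"x":0,"y":0,"z":0,"turn":0}]'
python3 -m crank '[{"x":0,"y":0,"z":0,"turn":0},{"x":0,"y":0,"z":0,"turn":0},{"x":0,"y":0,"z":0,"turn":0},{"x":0,"y":0,"z":0,"turn":0},{"x":0,"y":0,"z":0,"turn":0}]'
python3 chk.py; python3 tab.py
python3 - <<'E'
from h import *
import cv2
p,_=manip.grab_frame("side"); q=np.load("side0.npz")['p']; cv2.imwrite("pics/f.png",np.hstack([cv2.resize(q,(400,300)),cv2.resize(p,(400,300))])[:,:,::-1])
E
```

```text
time: 28.75
tool_pos: [0.56, -0.1978, 0.0221]
tool_rot: [-0.0, 0.757, 0.653, 0.0]
contact_force: [0.3, -0.4, -0.5]
gripper_width: 0.001
grasp_force: 0.0
time: 29.25
tool_pos: [0.5625, -0.1993, 0.1699]
tool_rot: [0.006, 0.757, 0.653, 0.002]
contact_force: [0.6, 0.5, 1.3]
gripper_width: -0.001
grasp_force: 0.0
time: 29.75
tool_pos: [0.5584, -0.1975, 0.161]
tool_rot: [-0.001, 0.757, 0.653, -0.0]
contact_force: [-0.5, -0.5, 0.5]
gripper_width: -0.0
grasp_force: 0.0
top 113 [-7.88463639 -1.29712284 10.41360739] [-25.5482659   -0.25965237  24.63326189] 63.173837951725396
[(-220, -17, 0, 42, 36), (-200, -18, -3, 36, 47), (-180, -18, 21, 30, 36), (-160, -18, 14, 26, 35), (-140, -23, -6, 21, 53), (-120, -23, -9, 15, 45), (-100, -22, -4, 18, 64), (-80, -24, 17, 43, 65), (-60, -27, 45, 53, 27), (-40, -30, 48, 58, 29), (-20, -29, 16, 60, 40), (0, -27, -10, 47, 56)]
side 140 [-7.99478646  0.4879968   9.78441831] [-25.49877832   1.47231722  26.55582776] 63.00877368463682
[(-220, -13, 35, 44, 24), (-200, -17, -2, 37, 29), (-180, -18, -2, 30, 24), (-160, -17, 17, 27, 16), (-140, -24, -10, 29, 31), (-120, -23, -12, 16, 36), (-100, -23, 1, 20, 60), (-80, -20, 14, 39, 69), (-60, -29, 43, 53, 28), (-40, -29, 47, 55, 21), (-20, -28, 51, 59, 25), (0, -29, 22, 55, 75)]
tool y at -8.4 turn 0.001, then xyz cm [ 0.05  0.48 13.96] TCP [ 0.5587 -0.1976  0.1616] F [ 0.7 -0.6 -0. ] w 0.003 t 29.9
tab 25 [-4.96516878 -2.91363135  0.29594113] [-272.21562526 -253.27999393 -244.26000486]
```

View pics/f.png

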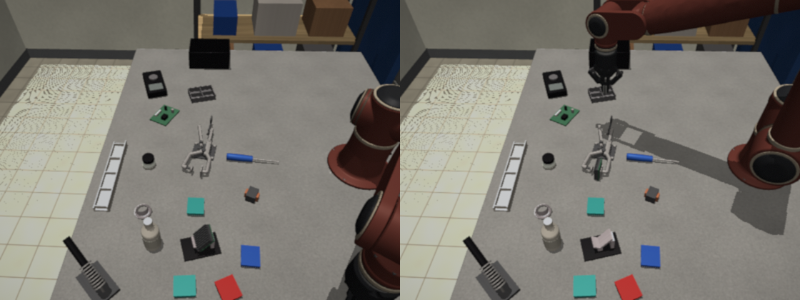

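Comparing start (left) with now (right): the clamp is open with the module upright at (600,165), the rest is empty at (602,242), and the bystanders are where they were. Handing in.

```bash
python3 -c "
from plant import manip
print(manip.job_done())"
```

```text
the job is handed in; nothing more can be done
None
```

The module was stood upright in the clamp, locked for more than two seconds with the hand off, then released. It still stands between the open jaws, and nothing else on the bench looks moved. The job was handed in at about 30 s of the 61 s allowed.

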